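Ease a food thermometer out of its snug case and sanitise it at the pump

ROBOT

A 7-joint arm with a two-finger parallel gripper is mounted at the origin on the work surface. World frame = base frame: x ahead of the robot, y to its left, z up, the work surface at z = 0. Lengths are in m, angles in rad, forces in N, time in s.
With the tool pointing down it reaches from about 0.4 to 0.85 m from the base axis. Payload 10.4 kg.
Tool frame: the origin (TCP) lies at the very end of the fingers, on their centre line; the grasp point (between the pads) lies 19 mm behind it; z points along the fingers, x is the direction in which the jaws open and shut, and the axes are right-handed (so a half turn about z gives the same grasp; the last joint's range is limited). The gripper opens to 87 mm and grips with 3 to 60 N. Pads are 19 mm wide; open, the fingers measure 117 mm over their backs; the gripper's body (75 mm by 190 mm) begins 51 mm behind the grasp point.
Start: joints at [-1.221, 0.332, -0.065, 1.46, 0.022, 1.35, -0.088], TCP at [0.228, 0.582, 0.223] pointing down, gripper open.
Joint ranges: [-2.6, 2.6], [-0.5, 2.12], [-1.47, 1.34], [0.16, 2.42], [-1.27, 4.41], [0.06, 2.06], [-2.6, 2.6]. Speed limits (rad/s): [2.22, 2.22, 2.79, 2.79, 3.14, 3.14, 3.14].

INTERFACE

Orientations are given as a unit quaternion [x, y, z, w].
In Python, from bench import r gives the robot as it stands. The module is installed in compiled form; this text tells all that it offers.
- The arm moves only by the tool carry_out, never from a script. Its argument "commands" is a list that holds one entry, the list of rows, each a list of 7 numbers: the closure in counts, from 0 (fully open) to 255 (shut), then the shift along the tool's x, y, z in units of 25 mm (1.0 is 25 mm), then the turn, a rotation vector about the tool's x, y, z in units of 5 degrees (1.0 is 5 degrees). A call has 1 to 12 rows; each row is the pose to reach, as a shift and turn from the pose measured when the call began, along the tool's axes at that moment; what a row does not reach only later rows make up. A row lasts 1/8 s, in which the tool goes at most 62.5 mm and 10.7 degrees, less where a joint would pass 70% of its speed; a pose out of reach is approached as far as the arm can. A call with a gripper value outside its range is refused whole. The fingers move at their own pace and stop on an object; "grip_force" is the grip in N (left out, the last holds). Time passes only in rows, so rows that repeat a pose let the fingers close. It gives the time, the measured TCP pose, the force and the opening at its end, in the units of the state.
- r.read_state(): the state, without advancing time (a new reading comes with each control period).
- r.camera(name): name is "scene" or "top" or "wrist"; returns the picture (480x640x3 uint8, blue, green, red); there is no depth.
- r.camera_info(name): a dict with "fx", "fy", "cx", "cy" (pixels), "origin" and "rotation" of the camera in the world. Camera axes: x right, y down, z forward; pixel columns grow to the right and rows downward; lengths in m; the calibration is good to about 2 mm. A picture is of the moment at which its call begins: read the wrist's pose just before it. camera_info takes no time and is no camera call; for the wrist camera it gives the pose at the moment of the call.
- r.close_job(): hands the job in, once; it reports no verdict.
The state is a dict: "time": time; "joint_positions": joint angles; "joint_vel": joint speeds; "joint_torque": joint torques, N m; "ee_pos": TCP position; "eef_rot": TCP orientation; "ft_force": force on the tool from outside, world axes, zero at the start; "torque": the same for the moment, N m; "width": finger opening in m.
Only numpy, scipy, OpenCV 4.12 (cv2) and the standard library are available. Lean on these libraries where they do the work, as an engineer would, in place of code of your own. Each camera call takes 0.05 s, during which the arm holds its last target.

TASK

Ease the square-handled food thermometer out of the sloped case (it fits tightly, and small wiggles help while you pull it straight out along its slot) and lay it flat, without dropping it, in the shallow steel tray with its metal stem under the nozzle of the pump bottle. Once it lies there and you have let go, press the pump head fully down and let it come back up. Leave the other two tools in the case and do not disturb the other things on the counter.

Things in the scene. Friction and masses are not known exactly. Their poses are not given: they have to be found in the camera images.
- case: fixed grey case, black foam, 246 wide (y), with three parallel slots 80 mm apart along y, each holding a tool. Origin: on the counter below the middle slot's mouth; z up. Slots rise 28 degrees above level towards the case's +x, away from the robot: outward direction (cos28, 0, sin28) in its frame
- slot1 (a point): centre of the middle slot's mouth, 87 mm up (case's axes). Slots are 30 mm wide, 105 deep; a sprung pad in each presses on the tool's plug with about 7 N. Behind the mouths the case is 113 mm long and, square to the slot axis, reaches 25 mm above it (carrying handle 37) and 22 mm below
- probe_grip (a point): centre of the thermometer's square grey grip, 28 x 28 x 65 mm with a dark window on top, out of any slot. x: along it, outward to the handle end; z: out of the window side. Along x: grip -32.5 to 32.5, black plug (22 wide, 20 thick) to -78.5, steel stem (8 thick) to -133.5. 0.08 to 0.15 kg. Pull about 8 to 20 N for the first 45 mm, somewhat less while wiggled sideways; 105 mm clears the case
- probe_stem (a point): middle of the thermometer's steel stem, 106 mm from the grip centre; same axes
- torch_grip (a point): centre of the protruding part of the torch: round grey barrel 28 mm thick with a 36 mm head, 76 mm protruding, in another slot; leave it there
- corer_grip (a point): centre of the cross bar (44 mm wide) of the T-handled corer, 48 mm out of the mouth of its slot; leave it there
- station: fixed shallow steel tray 208 (x) x 128 (y) x 24 mm high, walls and floor 4 mm, with a white pump bottle 60 mm thick clamped beside its +y wall (bottle axis at x -40, y +96 mm). Origin: centre of the tray's underside, on the counter; z up
- pump_top (a point): centre of the flat top of the round pump head (40 mm wide), 150 mm above the counter when up; presses straight down
- nozzle (a point): outlet of the pump's spout, over the tray at x -40, y +15 mm from the tray's centre and 129 mm above the counter when up. The spout, 11 mm thick, runs from the head in the station's -y direction
- pump (a joint): travel of the pump head in m: 0 up, 0.014 fully down; spring 3 N at the top, 8 N at the bottom
- sauce_a_c (a point): centre of a white squeeze bottle, 64 mm wide, 180 high
- sauce_b_c (a point): centre of a clear squeeze bottle, 64 mm wide, 180 high
- cup_c (a point): centre of a steel cup, 72 mm wide, 75 high
- timer_c (a point): centre of a white timer box 60 x 75 x 30 mm
- pot_c (a point): centre of a white lidded jar, 88 mm wide, 50 high
- spatula_grip (a point): handle of a spatula lying on the counter
Not all that is in view belongs to the job. What is shaped like the part that bears probe_grip but turquoise or white is not meant.

How it is judged:
On the way, in this order (a step that is already met when the one before it is completed fails the run):
1. the thermometer is out of the case and lies released in the tray with its stem under the nozzle (angle between probe_grip's own x axis and vertical between 1.36 and 1.78 rad and height (world z) of probe_grip below 0.03 m and x of probe_grip in the frame of station between -0.1 and 0.1 m and y of probe_grip in the frame of station between -0.06 and 0.06 m and horizontal distance between probe_stem and nozzle below 0.035 m and contact force between the fingers and probe below 0.1 N and linear speed of probe below 0.03 m/s), for 0.2 s.
2. the pump head is pressed down while the thermometer lies there (angle between probe_grip's own x axis and vertical between 1.36 and 1.78 rad and height (world z) of probe_grip below 0.03 m and x of probe_grip in the frame of station between -0.1 and 0.1 m and y of probe_grip in the frame of station between -0.06 and 0.06 m and horizontal distance between probe_stem and nozzle below 0.035 m and value of joint pump above 0.01 m), for 0.05 s.
At the end, for the whole second after the job is handed in: Thermometer at rest, flat (12 deg), on the tray's floor, mid-stem within 35 mm (from above) of the nozzle outlet; pump pressed 10 mm or more after that, now up within 3 mm; torch and corer within 15 mm, other things within 40 mm of their starts (angle between probe_grip's own x axis and vertical between 1.36 and 1.78 rad and height (world z) of probe_grip below 0.03 m and x of probe_grip in the frame of station between -0.1 and 0.1 m and y of probe_grip in the frame of station between -0.06 and 0.06 m and horizontal distance between probe_stem and nozzle below 0.035 m and linear speed of probe below 0.03 m/s and value of joint pump below 0.003 m and distance of each of torch_grip, corer_grip from where it was at the start of the episode below 0.015 m and distance of each of sauce_a_c, sauce_b_c, cup_c, timer_c, pot_c, spatula_grip from where it was at the start of the episode below 0.04 m); the robot touches nothing.
It fails at once if the torch or the corer is shifted by more than 15 mm (distance of any of torch_grip, corer_grip from where it was at the start of the episode above 0.015 m).
It fails at once if another thing on the counter is shifted by more than 40 mm (distance of any of sauce_a_c, sauce_b_c, cup_c, timer_c, pot_c, spatula_grip from where it was at the start of the episode above 0.04 m).
It fails at once if the thermometer is dropped (falls freely faster than 0.7 m/s, about 25 mm) (contact force between anything else and probe below 0.05 N and linear speed of probe above 0.7 m/s).
It also fails if it takes over 54 s, if anything falls off the work surface, if the arm or the gripper's body presses on something with over 40 N, if the wrist force passes 120 N, or if a joint passes its speed limit or range.

## Working session

There is one attempt and no reset: what is moved stays moved. The work goes in short steps, Python scripts to look and compute and a tool call to move; the robot and the scene stay as the last step left them, time stands still between calls to the robot, and variables do not carry over. Pictures are saved under pics/ and viewed, and the job is handed in when it is done.

Besides the shell and the picture viewer there is one more tool, called after "Call:" as name([rows], argument=value, ...), one row to a line, values as JSON. carry_out: Moves the arm, as the interface text tells. Its arguments: {"type":"object","properties":{"commands":{"type":"array"},"grip_force":{"type":"number"}},"required":["commands"]}

```bash
mkdir -p pics; python3 - <<'E'
from bench import r
import cv2
for n in("scene","top","wrist"):
    i=r.camera_info(n); print(n,i)
    cv2.imwrite(f"pics/{n}0.png",r.camera(n))
print(r.read_state())
E
```

```text
scene {'fx': 596.8646580954245, 'fy': 596.8646580954245, 'cx': 328.5600540398989, 'cy': 241.38664543813795, 'origin': array([1.53604826, 0.79756737, 1.28849394]), 'rotation': array([ 0.37730694,  0.83602966, -0.3578922 , -0.17494872])}
top {'fx': 438.66851387983456, 'fy': 438.66851387983456, 'cx': 329.1110677169015, 'cy': 239.22893135986723, 'origin': array([0.33786126, 0.01285108, 1.13357948]), 'rotation': array([-0.64774091,  0.75347903, -0.08365678,  0.07551562])}
wrist {'fx': 378.3217330113508, 'fy': 378.3217330113508, 'cx': 317.42084757309647, 'cy': 237.62771394668752, 'origin': array([0.15885947, 0.6072974 , 0.38375842]), 'rotation': array([0.81803091, 0.55861522, 0.07661465, 0.11359866])}
{'time': 0.15, 'joint_positions': array([-1.22057866,  0.33272837, -0.06466487,  1.46068804,  0.02156543,
        1.34990544, -0.08852136]), 'joint_vel': array([-0.00168906, -0.00149608,  0.00124214, -0.00180819, -0.0013563 ,
       -0.00059041,  0.00123709]), 'joint_torque': array([ 1.18788932e-03, -6.23629618e+01,  2.51894421e-02, -3.90142965e+01,
       -6.11425890e-02,  3.71735939e-02,  5.69811061e-05]), 'ee_pos': array([0.22756024, 0.58181172, 0.22196439]), 'eef_rot': array([ 8.25918864e-01,  5.63788756e-01, -4.22048924e-04,  3.00354536e-04]), 'ft_force': array([-0.45586855, -0.90459716,  0.28570645]), 'torque': array([-0.00327064, -0.02135949,  0.00132995]), 'width': 0.08681438023769716}
```

View pics/scene0.png

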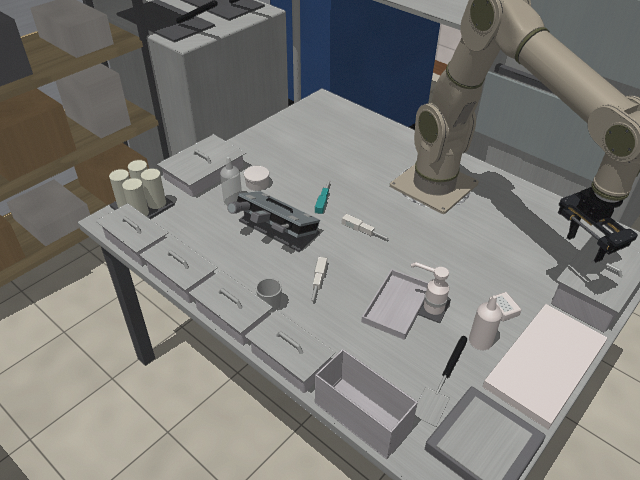

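View pics/top0.png

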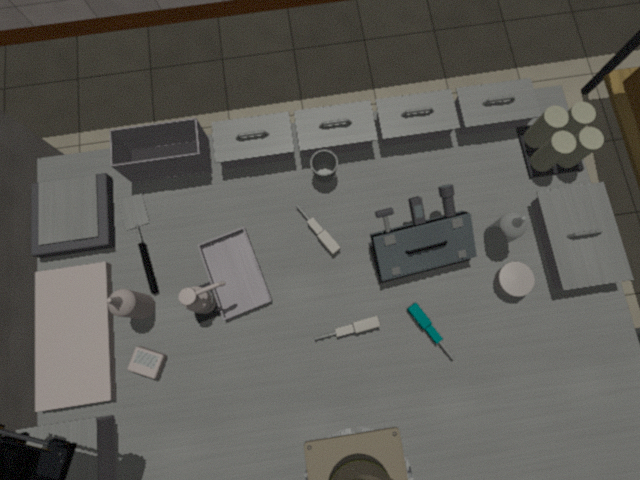

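View pics/wrist0.png

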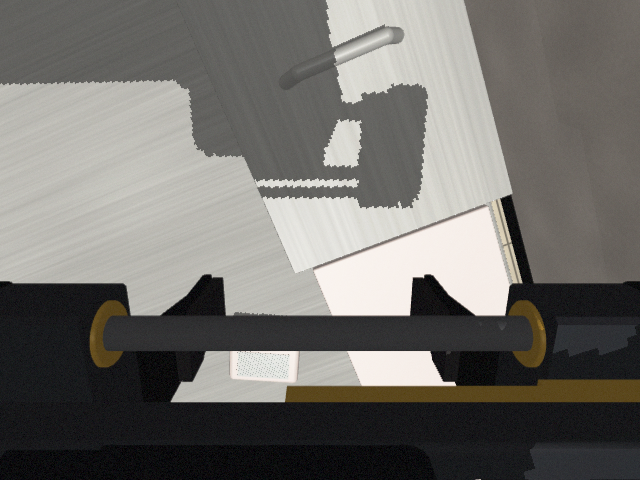

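```bash
python3 - <<'E'
import cv2
t=cv2.imread("pics/top0.png");s=cv2.imread("pics/scene0.png")
cv2.imwrite("pics/c1.png",cv2.resize(t[170:290,360:490],None,fx=5,fy=5,interpolation=cv2.INTER_CUBIC)[:600])
cv2.imwrite("pics/c2.png",cv2.resize(t[220:330,170:290],None,fx=5,fy=5,interpolation=cv2.INTER_CUBIC))
cv2.imwrite("pics/c3.png",cv2.resize(s[170:260,210:340],None,fx=6,fy=6,interpolation=cv2.INTER_CUBIC))
cv2.imwrite("pics/c4.png",cv2.resize(s[250:350,350:470],None,fx=6,fy=6,interpolation=cv2.INTER_CUBIC))
E
```

```text
(no output)
```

View pics/c1.png

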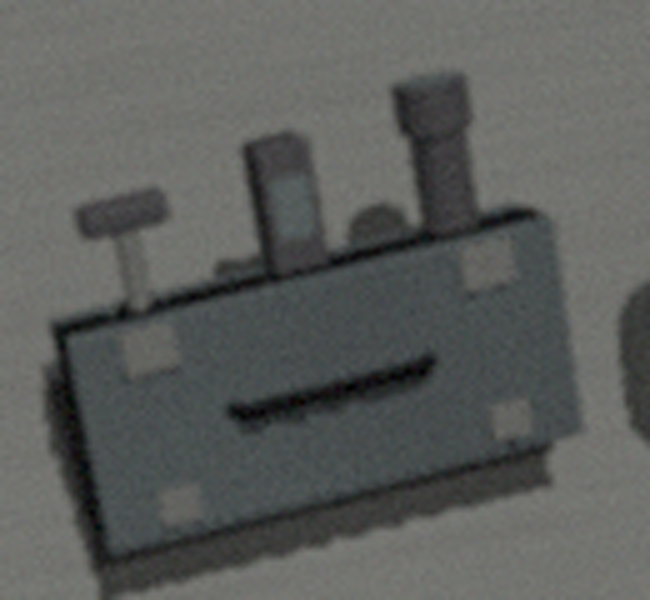

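View pics/c2.png

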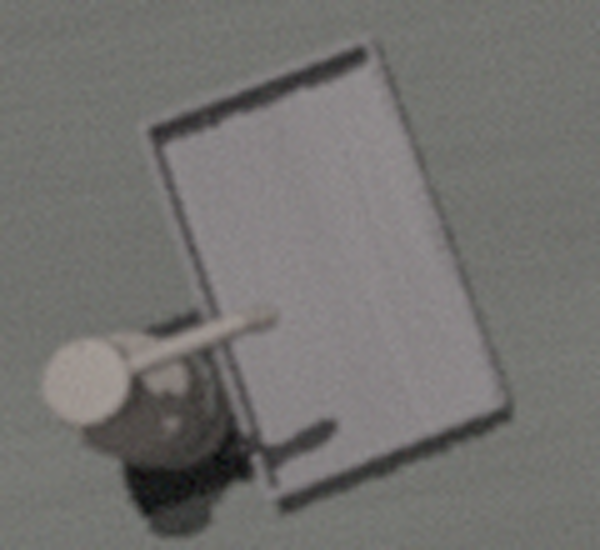

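View pics/c3.png

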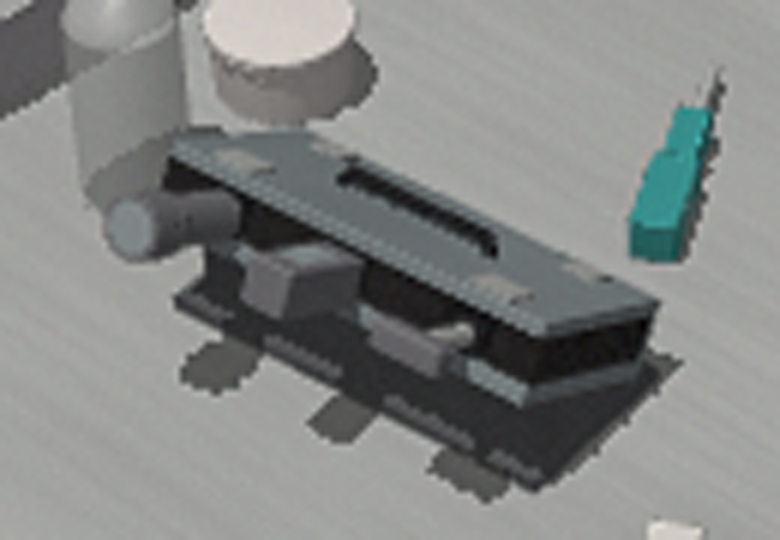

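View pics/c4.png

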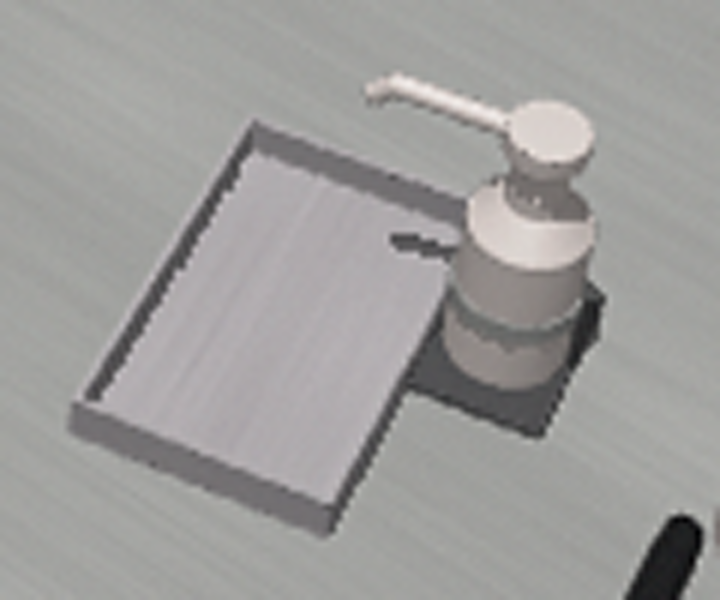

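```bash
cat > h.py <<'E'
import numpy as np
from scipy.spatial.transform import Rotation as R
from scipy.optimize import least_squares
def cams():
    from bench import r
    return {n:r.camera_info(n) for n in("scene","top","wrist")}
def proj(i,P):
    P=np.atleast_2d(P); q=R.from_quat(i["rotation"]).inv().apply(P-i["origin"])
    return np.c_[i["fx"]*q[:,0]/q[:,2]+i["cx"],i["fy"]*q[:,1]/q[:,2]+i["cy"]]
def w(p,pose): # pose x,y,yaw
    return R.from_euler("z",pose[2]).apply(np.atleast_2d(p))+[pose[0],pose[1],0]
A=np.radians(28)
def slot(s,y,n): return np.array([s*np.cos(A)-n*np.sin(A),y,.087+s*np.sin(A)+n*np.cos(A)])
E
cat > fit.py <<'E'
from h import *
C=cams()
t=lambda a,b,o,k:np.array([a,b])/k+o
c1=lambda a,b:t(a,b,(360,170),5);c2=lambda a,b:t(a,b,(170,220),5);c3=lambda a,b:t(a,b,(210,170),6);c4=lambda a,b:t(a,b,(350,250),6)
case=[("top",slot(0,.123,.025),c1(66,338)),("top",slot(0,-.123,.025),c1(545,213)),("top",slot(-.113,-.123,.025),c1(580,432)),("top",slot(-.113,.123,.025),c1(107,555)),
("scene",slot(0,.123,.025),c3(545,328)),("scene",slot(0,-.123,.025),c3(168,158)),("scene",slot(-.113,.123,.025),c3(657,302))]
X,Y=.104,.064
st=[("top",(X,Y,.024),c2(150,128)),("top",(X,-Y,.024),c2(375,40)),("top",(-X,-Y,.024),c2(511,405)),("top",(-X,Y,.024),c2(275,505)),("top",(-.04,.096,.15),c2(87,380)),
("scene",(X,Y,.024),c4(333,510)),("scene",(X,-Y,.024),c4(73,405)),("scene",(-X,-Y,.024),c4(255,122)),("scene",(-.04,.096,.15),c4(550,130))]
for nm,L,x0 in(("case",case,(.4,-.2,.2)),("station",st,(.35,.25,.3))):
    def f(p): return np.concatenate([proj(C[c],w(P,p))[0]-px for c,P,px in L])
    s=least_squares(f,x0,loss="soft_l1"); print(nm,s.x.round(4),np.degrees(s.x[2]).round(2)); print(f(s.x).reshape(-1,2).round(1).tolist())
    for cam in("top","scene"):
        LL=[l for l in L if l[0]==cam]
        g=lambda p:np.concatenate([proj(C[c],w(P,p))[0]-px for c,P,px in LL])
        print(cam,least_squares(g,s.x,loss="soft_l1").x.round(4))
E
python3 fit.py
```

```text
case [ 0.585  -0.2406  0.1046] 5.99
[[-1.1, -0.3], [0.7, -0.3], [0.1, -0.9], [-0.2, -0.7], [0.3, -1.0], [0.6, -3.2], [0.8, -0.9]]
top [ 0.5838 -0.2405  0.1053]
scene [ 0.5928 -0.2353  0.1327]
station [0.5408 0.2335 0.234 ] 13.41
[[-2.4, -0.7], [-0.8, -1.0], [-0.4, 0.2], [-1.3, -0.5], [-0.0, 0.6], [-0.4, -2.2], [-0.3, -2.3], [-1.0, -2.7], [0.1, -1.5]]
top [0.5398 0.2313 0.2292]
scene [0.5464 0.2388 0.2339]
```

```bash
cat >> h.py <<'E'
def plan(pos,Rm):
    from bench import r
    s=r.read_state(); R0=R.from_quat(s["eef_rot"])
    d=R0.inv().apply(np.array(pos)-s["ee_pos"])/.025
    rv=(R0.inv()*R.from_matrix(Rm) if not isinstance(Rm,R) else R0.inv()*Rm).as_rotvec()/np.radians(5)
    print("shift",d.round(2).tolist(),"turn",rv.round(2).tolist(),"t",s["time"],"w",s["width"]); return d,rv
def tool(yaw,tilt): # x axis = -Y of frame with yaw; tilt: 28deg -> z=-n
    c,s=np.cos(tilt),np.sin(tilt)
    M=np.array([[0,-c,s],[-1,0,0],[0,-s,-c]])  # columns x,y,z
    return R.from_euler("z",yaw)*R.from_matrix(M)
CASE=[.5845,-.2406,.105]; ST=[.5405,.2325,.232]
E
python3 - <<'E'
from h import *
C=cams()
def ray(px,z,c="top"):
    i=C[c];d=R.from_quat(i["rotation"]).apply([(px[0]-i["cx"])/i["fx"],(px[1]-i["cy"])/i["fy"],1]);return (i["origin"]+d*(z-i["origin"][2])/d[2]).round(3)
for n,p,z in(("sauceA",(122,303),.18),("sauceB",(515,225),.18),("cup",(324,162),.075),("decoyW",(322,235),.02),("decoyW2",(350,328),.02),("timer",(147,362),.03),("pot",(516,279),.05)): print(n,ray(p,z))
from bench import r
print(R.from_quat(r.read_state()["eef_rot"]).as_matrix().round(3))
print("n",w((-.04,.015,.129),ST),"pt",w((-.04,.096,.15),ST))
print("grip",w(slot(.0325,0,0),CASE))
plan([.48,.0,.34],tool(np.radians(80),0))
E
```

```text
sauceA [0.483 0.449 0.18 ]
sauceB [ 0.525 -0.432  0.18 ]
cup [ 0.783 -0.035  0.075]
decoyW [ 0.606 -0.003  0.02 ]
decoyW2 [ 0.36  -0.037  0.02 ]
timer [0.353 0.464 0.03 ]
pot [ 0.415 -0.461  0.05 ]
[[ 0.364  0.931 -0.   ]
 [ 0.931 -0.364 -0.001]
 [-0.001  0.    -1.   ]]
n [[0.49812279 0.23790115 0.129     ]] pt [[0.47949892 0.31673104 0.15      ]]
grip [[ 0.61303776 -0.23759247  0.10225783]]
shift [-18.0, 17.88, -4.7] turn [0.01, 0.01, 15.73] t 0.15 w 0.08681438023769716
```

Call:
carry_out([
  [[0, -1, 1, -4, 0, 0, 0], [0, -3.5, 3.5, -4.7, 0, 0, 2], [0, -5.5, 5.5, -4.7, 0, 0, 4], [100, -7.5, 7.5, -4.7, 0, 0, 6], [100, -9, 9, -4.7, 0, 0, 8], [100, -11, 11, -4.7, 0, 0, 10], [100, -12.5, 12.5, -4.7, 0, 0, 12], [100, -14.5, 14.5, -4.7, 0, 0, 14], [100, -16, 16, -4.7, 0, 0, 15.7], [100, -18, 18, -4.7, 0, 0, 15.7], [100, -18, 18, -4.7, 0, 0, 15.7], [100, -18, 18, -4.7, 0, 0, 15.7]],
])

```text
time: 1.65
ee_pos: [0.4834, -0.0061, 0.34]
eef_rot: [0.996, -0.09, 0.0, 0.001]
ft_force: [-0.5, 0.3, -0.3]
width: 0.053
```

```bash
python3 - <<'E'
from h import *
from bench import r
print(r.read_state()["joint_positions"].round(2),r.read_state()["ee_pos"])
plan(w(slot(.035,0,.12),CASE)[0],tool(CASE[2],A))
E
```

```text
[-0.66 -0.05  0.55  1.65  0.03  1.54 -0.28] [ 0.48343705 -0.00609516  0.33995751]
shift [4.68, 8.78, 5.24] turn [4.82, 3.58, 14.43] t 1.65 w 0.05298637951310504
```

Call:
carry_out([
  [[100, 1, 2, 0, 0.8, 0.6, 2.4], [100, 2, 4, 1, 1.6, 1.2, 4.8], [100, 3, 6, 2, 2.4, 1.8, 7.2], [100, 4, 8, 3, 3.2, 2.4, 9.6], [100, 4.7, 8.8, 4, 4, 3, 12], [100, 4.7, 8.8, 4.5, 4.8, 3.6, 14.4], [100, 4.7, 8.8, 4.5, 4.8, 3.6, 14.4], [100, 4.7, 8.8, 4.5, 4.8, 3.6, 14.4], [100, 4.7, 8.8, 4.5, 4.8, 3.6, 14.4]],
])

```text
time: 2.78
ee_pos: [0.5596, -0.2425, 0.2278]
eef_rot: [0.722, -0.648, 0.162, -0.18]
ft_force: [0.1, 0.0, -0.8]
width: 0.0532
```

```bash
python3 - <<'E'
from h import *
from bench import r
import cv2
s=r.read_state()
print(s["joint_positions"].round(2),s["ee_pos"],s["time"])
plan(w(slot(.035,0,.12),CASE)[0],tool(CASE[2],A))
i=r.camera_info("wrist"); im=r.camera("wrist"); cv2.imwrite("pics/w1.png",im)
def line(a,b,c=(0,0,255)):
    p=proj(i,w(np.array([a,b]),CASE)).astype(int); cv2.line(im,tuple(map(int,p[0])),tuple(map(int,p[1])),c,1)
for y in(-.014,.014):
    line(slot(0,y,.014),slot(.065,y,.014)); line(slot(.065,y,.014),slot(.065,y,-.014))
for n in(.025,-.022): line(slot(0,.123,n),slot(0,-.123,n),(0,255,0))
line(slot(.065,-.014,.014),slot(.065,.014,.014));line(slot(.065,-.014,-.014),slot(.065,.014,-.014))
cv2.imwrite("pics/w1o.png",im)
E
```

```text
[-0.4  -0.02  0.9   1.93 -0.34  0.84 -0.79] [ 0.5595561  -0.24245699  0.22784596] 2.775
shift [0.03, 0.36, 0.64] turn [-0.0, 0.0, 0.04] t 2.775 w 0.053161080255479255
```

View pics/w1o.png

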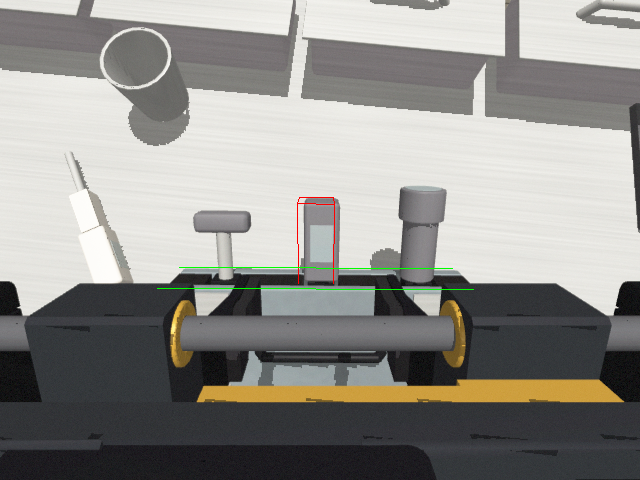

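```bash
python3 - <<'E'
import cv2
t=cv2.imread("pics/w1.png")
cv2.imwrite("pics/w1c.png",cv2.resize(t[180:295,180:460],None,fx=2.85,fy=2.85*1,interpolation=cv2.INTER_CUBIC))
cv2.imwrite("pics/w1d.png",cv2.resize(t[185:295,260:380],None,fx=5,fy=5,interpolation=cv2.INTER_CUBIC))
E
```

```text
(no output)
```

View pics/w1d.png

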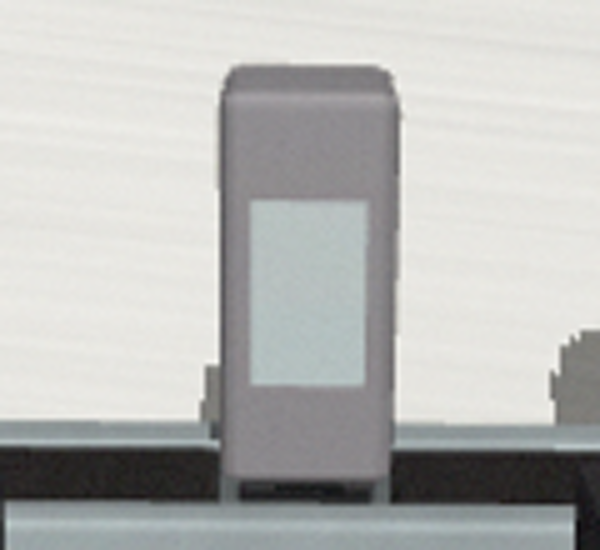

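```bash
python3 - <<'E'
from h import *
C=cams()["wrist"]
px=np.array([(304.4,204),(339.6,204.4),(304.4,280.6),(338,280.6)])
loc=[(.0325,.014,.014),(.0325,-.014,.014),(-.0325,.014,.014),(-.0325,-.014,.014)]
pts=lambda s0,dy:np.array([slot(s0+a,b+dy,c) for a,b,c in loc])
# known pose x, z fixed: fit s0,y,yaw (case x from fit)
def f(p): return (proj(C,w(pts(p[0],p[1]),[CASE[0],CASE[1],p[2]]))-px).ravel()
s=least_squares(f,[.0325,0,.1]);print(s.x,f(s.x).round(1))
# free x
def g(p): return (proj(C,w(pts(.0325,0),[p[0],p[1],p[2]])+[0,0,p[3]])-px).ravel()
s=least_squares(g,[.58,-.24,.1,0]);print(s.x,g(s.x).round(1)); print(w(pts(.0325,0),s.x[:3]).mean(0)+[0,0,s.x[3]])
E
```

```text
[ 0.03374878 -0.00469219  0.10373663] [-0.8 -1.4  0.8 -1.6 -0.6  1.6  0.6  1.8]
[ 0.58871877 -0.2450297   0.10319994 -0.01158232] [-0.1  0.1  0.  -0.1  0.1 -0.1 -0.1  0.1]
[ 0.61072426 -0.24275064  0.10303677]
```

```bash
python3 - <<'E'
from h import *
from bench import r
C=cams()["wrist"]; s=r.read_state(); Q=R.from_quat(s["eef_rot"])
for z in(0,.05,.1,.12): print(z,proj(C,s["ee_pos"]+Q.apply([0,0,z])).round(1))
print(Q.inv().apply(C["origin"]-s["ee_pos"]).round(4), (Q.inv()*R.from_quat(C["rotation"])).as_rotvec(degrees=True).round(2))
CASE[1]-=.0047; CASE[2]=.1037
plan(w(slot(.034,0,.06),CASE)[0],tool(CASE[2],A))
E
```

```text
0 [[313.7 296.6]]
0.05 [[314.4 261.2]]
0.1 [[314.9 238.3]]
0.12 [[315.  231.3]]
[ 0.0016 -0.0737 -0.162 ] [-1.561e+01  5.000e-02 -1.000e-02]
shift [0.2, 0.43, 3.04] turn [0.0, 0.01, 0.07] t 2.825 w 0.05309060641862322
```

Call:
carry_out([
  [[100, 0.15, 0.43, 1.5, 0, 0, 0.07], [100, 0.15, 0.43, 3, 0, 0, 0.07], [100, 0.15, 0.43, 3, 0, 0, 0.07], [100, 0.15, 0.43, 3, 0, 0, 0.07]],
])

```text
time: 3.32
ee_pos: [0.5858, -0.2445, 0.1578]
eef_rot: [0.721, -0.649, 0.162, -0.18]
ft_force: [-0.2, -0.1, 0.6]
width: 0.0526
```

```bash
python3 - <<'E'
from h import *
from bench import r
import cv2
im=r.camera("wrist"); cv2.imwrite("pics/w2.png",im[150:480])
im=r.camera("scene"); cv2.imwrite("pics/s2.png",cv2.resize(im[150:270,200:350],None,fx=5,fy=5))
CASE[1]-=.0047; CASE[2]=.1037
plan(w(slot(.034,0,-.010),CASE)[0],tool(CASE[2],A))
E
```

```text
shift [0.03, 0.05, 2.9] turn [-0.03, -0.0, -0.0] t 3.425 w 0.052992963180603536
```

View pics/w2.png

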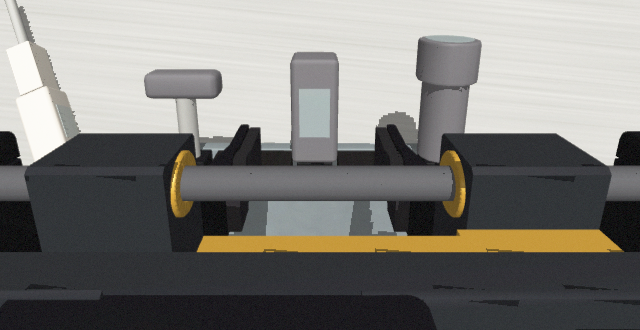

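View pics/s2.png

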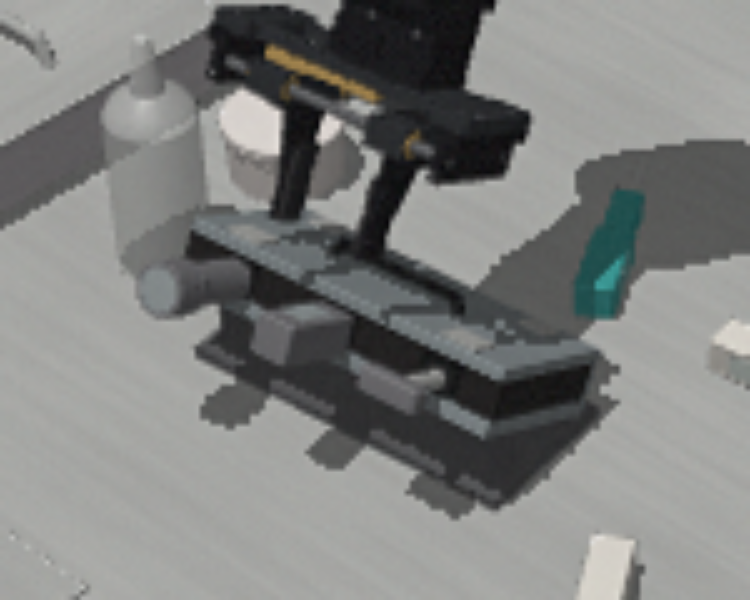

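Call:
carry_out([
  [[100, -0.07, 0.05, 1, 0, 0, 0], [100, -0.07, 0.05, 2, 0, 0, 0], [100, -0.07, 0.05, 2.9, 0, 0, 0], [100, -0.07, 0.05, 2.9, 0, 0, 0], [100, -0.07, 0.05, 2.9, 0, 0, 0]],
])

```text
time: 4.05
ee_pos: [0.619, -0.24, 0.0958]
eef_rot: [0.72, -0.649, 0.164, -0.181]
ft_force: [0.3, -0.2, -0.1]
width: 0.0526
```

```bash
python3 - <<'E'
from h import *
from bench import r
import cv2
im=r.camera("wrist"); cv2.imwrite("pics/w3.png",im[150:480])
im=r.camera("scene"); cv2.imwrite("pics/s3.png",cv2.resize(im[150:270,200:350],None,fx=5,fy=5))
E
```

```text
(no output)
```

View pics/w3.png

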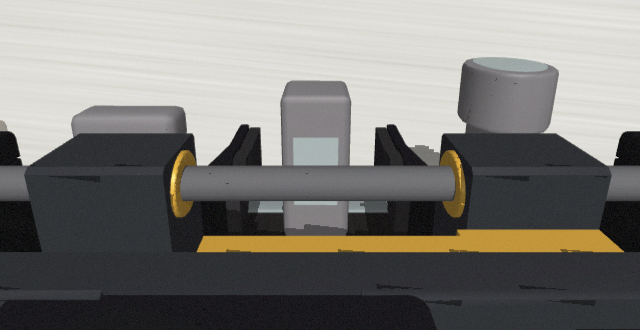

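View pics/s3.png

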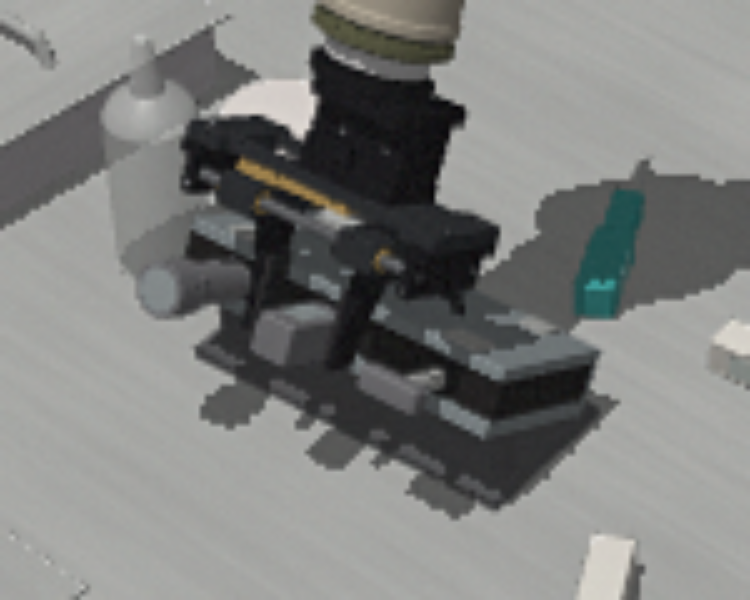

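Call:
carry_out([
  [[255, 0, 0, 0, 0, 0, 0], [255, 0, 0, 0, 0, 0, 0], [255, 0, 0, 0, 0, 0, 0], [255, 0, 0, 0, 0, 0, 0], [255, 0, 0, 0, 0, 0, 0], [255, 0, 0, 0, 0, 0, 0]],
], grip_force=45)

```text
time: 4.9
ee_pos: [0.6191, -0.2396, 0.0958]
eef_rot: [0.72, -0.649, 0.163, -0.181]
ft_force: [-2.8, 2.1, 4.4]
width: 0.0278
```

Call:
carry_out([
  [[255, 0.06, -0.1, 0, 0, 0, 0], [255, -0.06, -0.2, 0, 0, 0, 0], [255, 0.06, -0.3, 0, 0, 0, 0], [255, -0.06, -0.4, 0, 0, 0, 0], [255, 0.06, -0.5, 0, 0, 0, 0], [255, -0.06, -0.6, 0, 0, 0, 0], [255, 0.06, -0.7, 0, 0, 0, 0], [255, -0.06, -0.8, 0, 0, 0, 0], [255, 0, -0.8, 0, 0, 0, 0]],
])

```text
time: 6.02
ee_pos: [0.6331, -0.2384, 0.1024]
eef_rot: [0.72, -0.65, 0.161, -0.179]
ft_force: [-14.4, 3.0, 0.5]
width: 0.0278
```

```bash
python3 - <<'E'
from h import *
from bench import r
import cv2
print({k:np.round(v,3) for k,v in r.read_state().items() if k in("ee_pos","ft_force","torque","width","time")})
im=r.camera("wrist"); cv2.imwrite("pics/w4.png",im[150:480])
im=r.camera("scene"); cv2.imwrite("pics/s4.png",cv2.resize(im[150:270,200:350],None,fx=5,fy=5))
E
```

```text
{'time': np.float64(6.025), 'ee_pos': array([ 0.633, -0.238,  0.102]), 'ft_force': array([-14.43 ,   3.031,   0.525]), 'torque': array([0.424, 3.594, 0.26 ]), 'width': np.float64(0.028)}
```

View pics/s4.png

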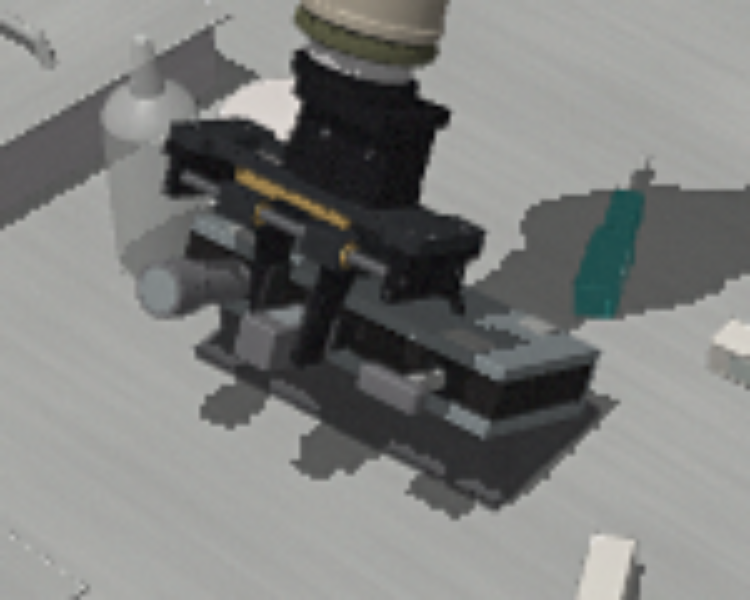

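View pics/w4.png

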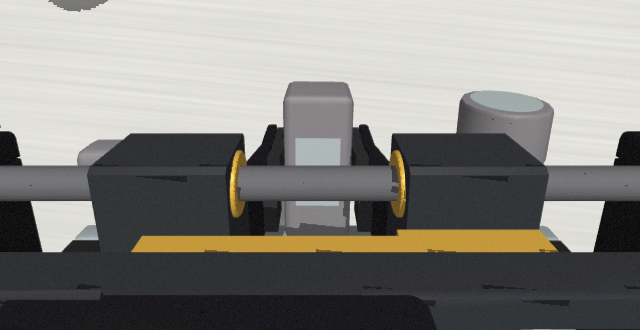

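Call:
carry_out([
  [[255, 0.06, -0.3, 0, 0, 0, 0], [255, -0.06, -0.45, 0, 0, 0, 0], [255, 0.06, -0.6, 0, 0, 0, 0], [255, -0.06, -0.75, 0, 0, 0, 0], [255, 0.06, -0.9, 0, 0, 0, 0], [255, -0.06, -1.05, 0, 0, 0, 0], [255, 0.06, -1.2, 0, 0, 0, 0], [255, -0.06, -1.35, 0, 0, 0, 0], [255, 0.06, -1.5, 0, 0, 0, 0], [255, -0.06, -1.65, 0, 0, 0, 0], [255, 0, -1.8, 0, 0, 0, 0], [255, 0, -1.8, 0, 0, 0, 0]],
])

```text
time: 7.62
ee_pos: [0.673, -0.2343, 0.1237]
eef_rot: [0.72, -0.65, 0.161, -0.18]
ft_force: [-0.8, 0.2, -1.7]
width: 0.0279
```

```bash
python3 - <<'E'
from h import *
from bench import r
import cv2
CASE[1]-=.0047; CASE[2]=.1037
p0=np.array([.6191,-.2396,.0958]); s=r.read_state()
print(s["ft_force"],s["torque"],(R.from_euler("z",CASE[2]).inv().apply(s["ee_pos"]-p0)), (slot(1,0,0)-slot(0,0,0)))
plan(s["ee_pos"],tool(CASE[2],A))
im=r.camera("wrist"); cv2.imwrite("pics/w5.png",im[150:480])
E
```

```text
[-0.7930025   0.24394251 -1.68235768] [-0.17339446  0.83993495  0.00614917] [ 0.05418045 -0.00031782  0.02790741] [0.88294759 0.         0.46947156]
shift [0.0, 0.0, 0.0] turn [0.02, 0.01, -0.02] t 7.625 w 0.02791591026710878
```

View pics/w5.png

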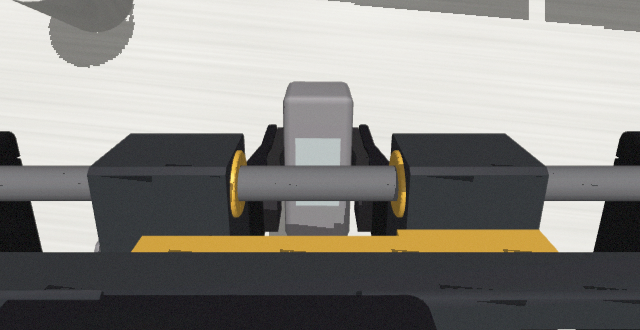

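Call:
carry_out([
  [[255, 0, -0.3, 0, 0, 0, 0], [255, 0, -0.6, 0, 0, 0, 0], [255, 0, -0.9, 0, 0, 0, 0], [255, 0, -1.2, 0, 0, 0, 0], [255, 0, -1.5, 0, 0, 0, 0], [255, 0, -1.8, 0, 0, 0, 0], [255, 0, -2.1, 0, 0, 0, 0], [255, 0, -2.4, 0, 0, 0, 0], [255, 0, -2.7, 0, 0, 0, 0], [255, 0, -2.9, 0, 0, 0, 0], [255, 0, -2.9, 0, 0, 0, 0]],
])

```text
time: 9.05
ee_pos: [0.7368, -0.2278, 0.1575]
eef_rot: [0.721, -0.65, 0.161, -0.179]
ft_force: [-0.7, -0.0, -0.3]
width: 0.0278
```

```bash
python3 - <<'E'
from h import *
from bench import r
import cv2
s=r.read_state();print(s["joint_positions"].round(2),s["ee_pos"])
im=r.camera("scene"); cv2.imwrite("pics/s6.png",cv2.resize(im[150:270,200:350],None,fx=5,fy=5))
im=r.camera("top"); cv2.imwrite("pics/t6.png",im)
# target above tray: grip centre station x .056,y .004 ; TCP=centre, n -.010
for z in(.26,.20,.10,.012): plan(w((.056,.004,z),ST)[0],tool(ST[2],0))
plan([.66,-.08,.24],tool(.17,0))
E
```

```text
[-0.28  0.51  0.82  1.63 -0.83  0.85 -0.61] [ 0.73678928 -0.22777401  0.15752908]
shift [-19.58, 1.37, -5.34] turn [-5.57, -0.34, -1.46] t 9.15 w 0.027476016070310097
shift [-19.57, 2.49, -3.22] turn [-5.57, -0.34, -1.46] t 9.15 w 0.027476016070310097
shift [-19.57, 4.36, 0.32] turn [-5.57, -0.34, -1.46] t 9.15 w 0.027476016070310097
shift [-19.56, 6.01, 3.43] turn [-5.57, -0.34, -1.46] t 9.15 w 0.027476016070310097
shift [-6.21, 0.6, -4.05] turn [-5.57, -0.17, -0.76] t 9.15 w 0.027476016070310097
```

View pics/s6.png

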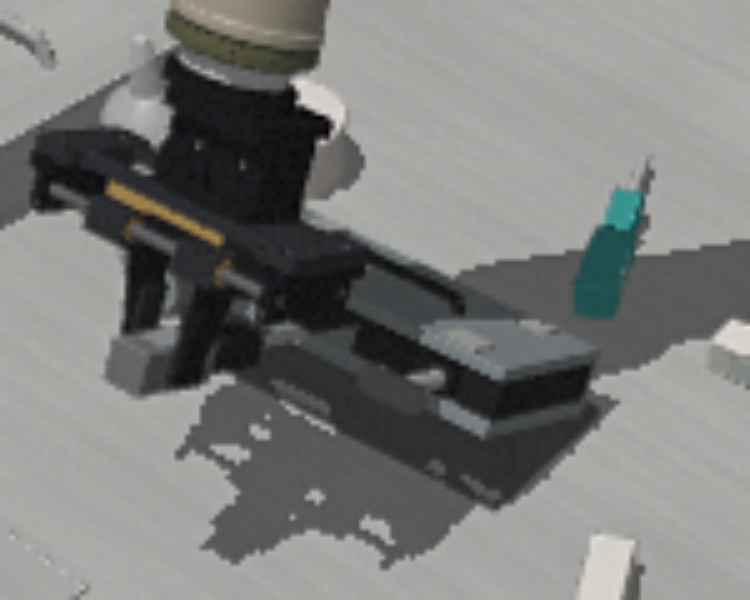

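View pics/t6.png

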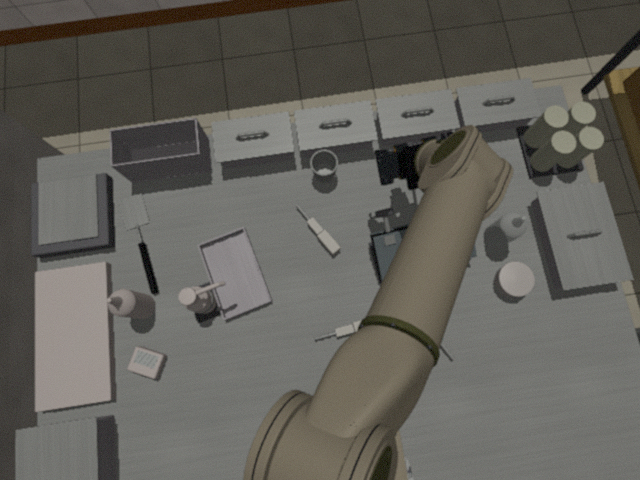

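Call:
carry_out([
  [[255, 0, -0.7, -1.4, -0.5, 0, 0], [255, -0.5, -1.3, -2.8, -1.5, 0, -0.3], [255, -1.5, -1.5, -3.5, -2.5, -0.1, -0.6], [255, -3, -1.2, -4, -3.5, -0.1, -0.8], [255, -4.5, -0.9, -4.3, -4.5, -0.2, -1], [255, -6, -0.6, -4.5, -5.2, -0.3, -1.2], [255, -7.5, -0.3, -4.7, -5.6, -0.3, -1.4], [255, -9, 0, -4.9, -5.6, -0.3, -1.4], [255, -10.5, 0.3, -5, -5.6, -0.3, -1.4], [255, -12, 0.6, -5.1, -5.6, -0.3, -1.4], [255, -13, 0.7, -5.2, -5.6, -0.3, -1.4], [255, -13, 0.7, -5.2, -5.6, -0.3, -1.4]],
])

```text
time: 10.65
ee_pos: [0.6268, 0.0902, 0.2643]
eef_rot: [0.784, -0.621, -0.001, 0.001]
ft_force: [0.4, -1.0, -1.8]
width: 0.0276
```

```bash
python3 - <<'E'
from h import *
from bench import r
import cv2
s=r.read_state();print(s["joint_positions"].round(2),s["ee_pos"])
i=r.camera_info("wrist");im=r.camera("wrist"); cv2.imwrite("pics/w7.png",im)
for z in(.24,.10,.012): plan(w((.056,.004,z),ST)[0],tool(ST[2],0))
E
```

```text
[-0.89  0.46  0.96  1.41 -0.37  1.47 -1.28] [0.6267749  0.09017762 0.26431771]
shift [-6.58, -0.18, 0.96] turn [0.03, -0.02, -0.05] t 10.7 w 0.027879297145467358
shift [-6.59, -0.19, 6.56] turn [0.03, -0.02, -0.05] t 10.7 w 0.027879297145467358
shift [-6.6, -0.2, 10.08] turn [0.03, -0.02, -0.05] t 10.7 w 0.027879297145467358
```

View pics/w7.png

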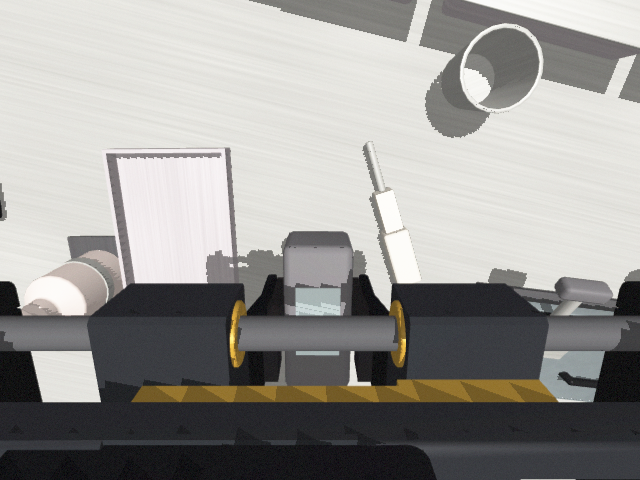

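```bash
python3 - <<'E'
from h import *
import cv2
C=cams()["wrist"]
print(proj(C,w([(.104,.064,.024),(.104,-.064,.024),(.04,-.064,.024),(.1,-.06,.004),(.1,.06,.004),(.0,-.06,.004)],ST)).round(1))
t=cv2.imread("pics/w7.png")
cv2.imwrite("pics/w7c.png",cv2.resize(t[135:295,80:260],None,fx=3.7,fy=3.7,interpolation=cv2.INTER_CUBIC))
E
```

```text
[[ 98.5 152.8]
 [221.9 152.3]
 [226.2 212.7]
 [222.9 155. ]
 [112.9 155.5]
 [229.1 242.9]]
```

View pics/w7c.png

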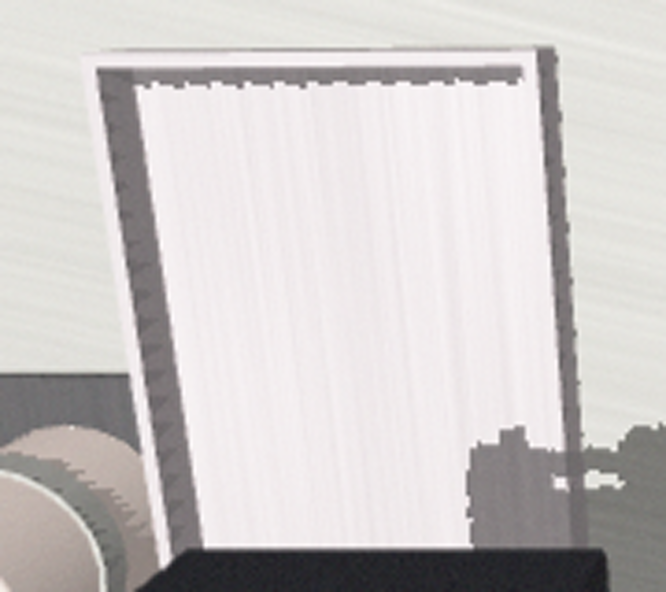

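```bash
python3 - <<'E'
from h import *
ST=[.5435,.230,.236]
for p in((.054,-.045,.26),(.054,-.045,.06),(.054,.004,.06),(.054,.004,.02),(.054,.004,.008)): plan(w(p,ST)[0],tool(ST[2],0))
E
sed -i 's/ST=\[.*/ST=[.5435,.230,.236]/' h.py
```

```text
shift [-4.5, -0.2, 0.17] turn [0.03, -0.02, -0.1] t 10.7 w 0.027879297145467358
shift [-4.52, -0.23, 8.17] turn [0.03, -0.02, -0.1] t 10.7 w 0.027879297145467358
shift [-6.48, -0.21, 8.16] turn [0.03, -0.02, -0.1] t 10.7 w 0.027879297145467358
shift [-6.48, -0.21, 9.76] turn [0.03, -0.02, -0.1] t 10.7 w 0.027879297145467358
shift [-6.48, -0.22, 10.24] turn [0.03, -0.02, -0.1] t 10.7 w 0.027879297145467358
```

Call:
carry_out([
  [[255, -1.5, -0.1, 0, 0, 0, 0], [255, -3, -0.2, 0.2, 0, 0, -0.1], [255, -4.5, -0.2, 1, 0, 0, -0.1], [255, -4.5, -0.2, 2.5, 0, 0, -0.1], [255, -4.5, -0.2, 4, 0, 0, -0.1], [255, -4.5, -0.2, 5.5, 0, 0, -0.1], [255, -4.5, -0.2, 7, 0, 0, -0.1], [255, -4.5, -0.2, 8, 0, 0, -0.1], [255, -4.5, -0.2, 8.2, 0, 0, -0.1], [255, -4.5, -0.2, 8.2, 0, 0, -0.1]],
])

```text
time: 11.95
ee_pos: [0.6067, 0.1974, 0.0599]
eef_rot: [0.785, -0.619, 0.0, 0.002]
ft_force: [-0.6, -0.5, -1.0]
width: 0.0278
```

```bash
python3 - <<'E'
from h import *
from bench import r
import cv2
s=r.read_state();print(s["joint_positions"].round(2),s["ee_pos"])
im=r.camera("wrist"); cv2.imwrite("pics/w8.png",im)
im=r.camera("scene"); cv2.imwrite("pics/s8.png",cv2.resize(im[230:350,330:480],None,fx=5,fy=5))
for p in((.054,.004,.06),(.054,.004,.02),(.054,.004,.008)): plan(w(p,ST)[0],tool(ST[2],0))
E
```

```text
[-0.99  0.63  0.83  1.63 -0.51  1.11 -1.36] [0.60667285 0.19736469 0.0599288 ]
shift [-2.0, 0.01, 0.02] turn [0.01, -0.02, -0.0] t 12.05 w 0.027562457742476884
shift [-2.0, 0.01, 1.62] turn [0.01, -0.02, -0.0] t 12.05 w 0.027562457742476884
shift [-2.0, 0.01, 2.1] turn [0.01, -0.02, -0.0] t 12.05 w 0.027562457742476884
```

View pics/w8.png

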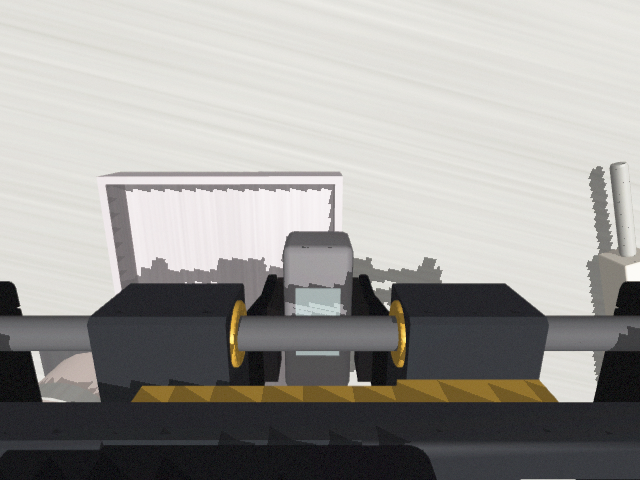

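View pics/s8.png

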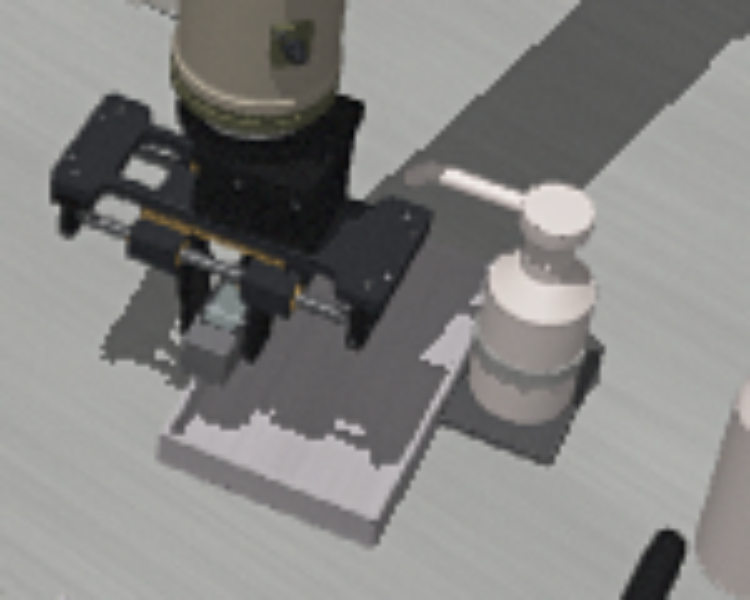

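```bash
python3 - <<'E'
from h import *
C=cams()["wrist"]
print(proj(C,w([(.104,.064,.024),(.104,-.064,.024)],ST)).round(1))
E
```

```text
[[103.1 179.3]
 [348.5 179.2]]
```

Call:
carry_out([
  [[255, -0.7, -0.05, 0, 0, 0, 0], [255, -1.4, -0.05, 0, 0, 0, 0], [255, -2.05, -0.05, 0.2, 0, 0, 0], [255, -2.05, -0.05, 0.7, 0, 0, 0], [255, -2.05, -0.05, 1.2, 0, 0, 0], [255, -2.05, -0.05, 1.5, 0, 0, 0], [255, -2.05, -0.05, 1.7, 0, 0, 0], [255, -2.05, -0.05, 1.8, 0, 0, 0], [255, -2.05, -0.05, 1.8, 0, 0, 0]],
])

```text
time: 13.18
ee_pos: [0.5963, 0.248, 0.0156]
eef_rot: [0.785, -0.619, 0.0, 0.001]
ft_force: [0.2, 0.2, -1.9]
width: 0.0276
```

```bash
python3 - <<'E'
from h import *
from bench import r
import cv2
s=r.read_state();print(s["joint_positions"].round(2),s["ee_pos"],s["ft_force"])
im=r.camera("scene"); cv2.imwrite("pics/s9.png",cv2.resize(im[230:350,330:480],None,fx=5,fy=5))
for p in((.054,.004,.008),): plan(w(p,ST)[0],tool(ST[2],0))
E
```

```text
[-1.03  0.7   0.79  1.64 -0.55  1.05 -1.41] [0.59629234 0.24796173 0.01557627] [ 0.17239692  0.22097741 -1.87981917]
shift [0.05, 0.06, 0.31] turn [0.01, -0.02, -0.0] t 13.225 w 0.02781525376694542
```

View pics/s9.png

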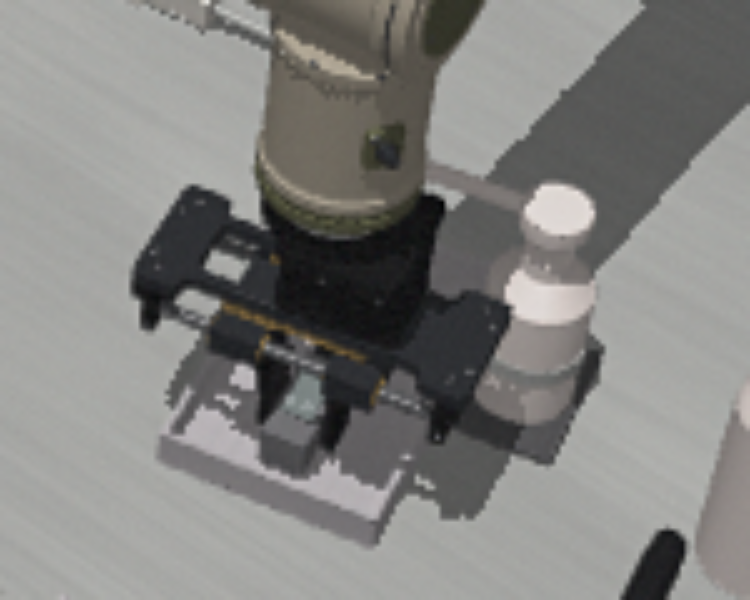

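Call:
carry_out([
  [[255, 0, 0, 0.1, 0, 0, 0], [255, 0, 0, 0.15, 0, 0, 0], [255, 0, 0, 0.2, 0, 0, 0], [255, 0, 0, 0.2, 0, 0, 0]],
])

```text
time: 13.72
ee_pos: [0.5963, 0.248, 0.0106]
eef_rot: [0.785, -0.619, 0.0, 0.001]
ft_force: [0.1, -0.7, -0.7]
width: 0.0278
```

Call:
carry_out([
  [[255, 0, 0, 0.05, 0, 0, 0], [255, 0, 0, 0.1, 0, 0, 0], [255, 0, 0, 0.1, 0, 0, 0]],
])

```text
time: 14.1
ee_pos: [0.5964, 0.248, 0.0096]
eef_rot: [0.785, -0.619, -0.0, 0.001]
ft_force: [-7.5, -1.8, 13.9]
width: 0.0275
```

Call:
carry_out([
  [[255, 0, 0, 0, 0, 0, 0], [255, 0, 0, -0.01, 0, 0, 0], [150, 0, 0, -0.01, 0, 0, 0], [110, 0, 0, -0.01, 0, 0, 0], [110, 0, 0, -0.01, 0, 0, 0], [110, 0, 0, -0.01, 0, 0, 0], [110, 0, 0, -0.01, 0, 0, 0]],
])

```text
time: 14.98
ee_pos: [0.5964, 0.248, 0.0098]
eef_rot: [0.785, -0.619, 0.0, 0.001]
ft_force: [-0.4, 0.2, 0.1]
width: 0.0489
```

```bash
python3 - <<'E'
from h import *
from bench import r
import cv2
s=r.read_state();print(s["ee_pos"],s["ft_force"],s["width"])
im=r.camera("scene"); cv2.imwrite("pics/s10.png",cv2.resize(im[230:350,330:480],None,fx=5,fy=5))
im=r.camera("wrist"); cv2.imwrite("pics/w10.png",im)
E
```

```text
[0.59639596 0.24800957 0.00981129] [-0.41720934  0.22013188  0.14716295] 0.048921307317169344
```

View pics/w10.png

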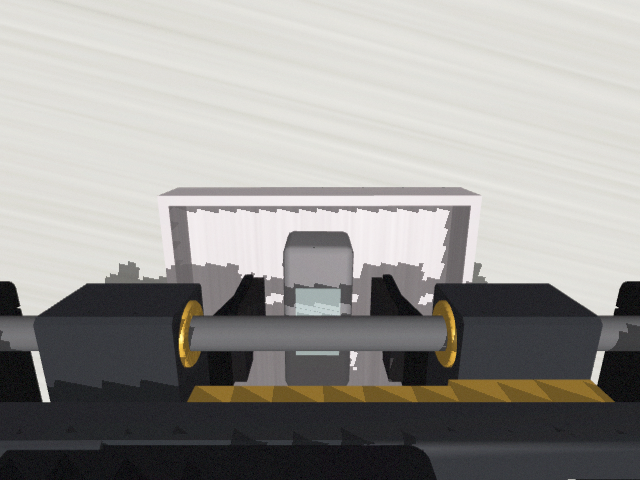

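Call:
carry_out([
  [[110, 0, 0, -0.5, 0, 0, 0], [110, 0, 0, -1.5, 0, 0, 0], [110, 0, 0, -3, 0, 0, 0], [110, 0, 0, -5, 0, 0, 0], [110, 0, 0, -7, 0, 0, 0], [110, 0, 0, -9, 0, 0, 0], [255, 0, 0, -10, 0, 0, 0], [255, 0, 0, -10, 0, 0, 0]],
])

```text
time: 16.08
ee_pos: [0.5975, 0.248, 0.2627]
eef_rot: [0.785, -0.619, 0.001, -0.001]
ft_force: [-0.3, 0.7, -0.9]
width: 0.0364
```

```bash
python3 - <<'E'
from h import *
from bench import r
import cv2
s=r.read_state();print(s["joint_positions"].round(2),s["ee_pos"],s["ft_force"],s["width"])
im=r.camera("scene"); cv2.imwrite("pics/s11.png",cv2.resize(im[230:350,330:480],None,fx=5,fy=5))
im=r.camera("top"); cv2.imwrite("pics/t11.png",im)
im=r.camera("wrist"); cv2.imwrite("pics/w11.png",im)
pt=w((-.04,.096,.15),ST)[0];print(pt)
plan(pt+[0,0,.1],R.from_quat(s["eef_rot"]))
E
```

```text
[-1.11  0.48  0.94  1.38 -0.39  1.47 -1.53] [0.59749284 0.24801469 0.26273988] [-0.33332499  0.70727897 -0.93950978] 0.03644792270456428
[0.48216248 0.31398636 0.15      ]
shift [-3.63, 3.82, 0.37] turn [0.06, -0.01, 0.0] t 16.225 w 0.02515203549225408
```

View pics/s11.png

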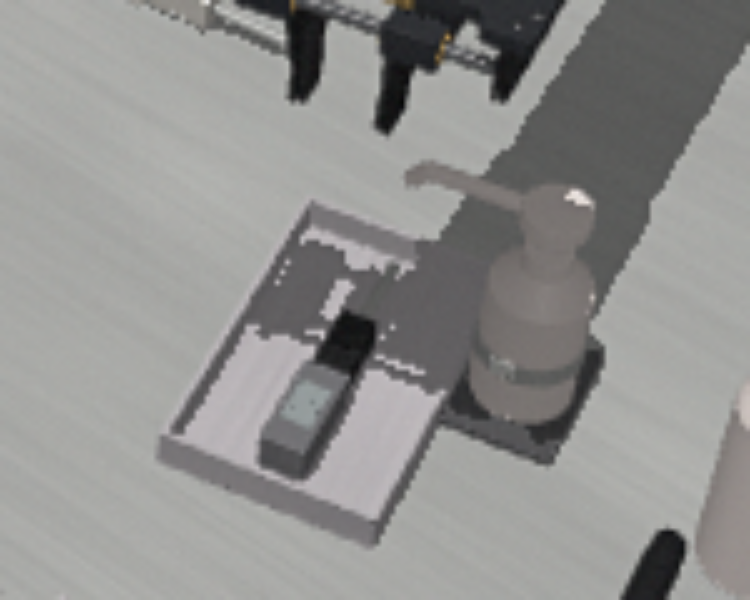

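View pics/w11.png

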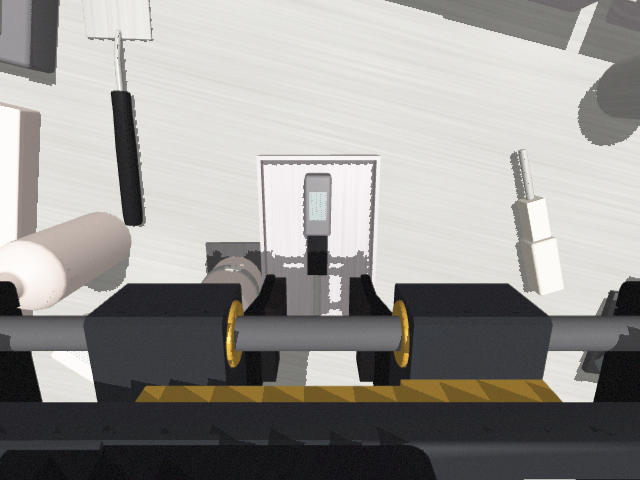

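View pics/t11.png

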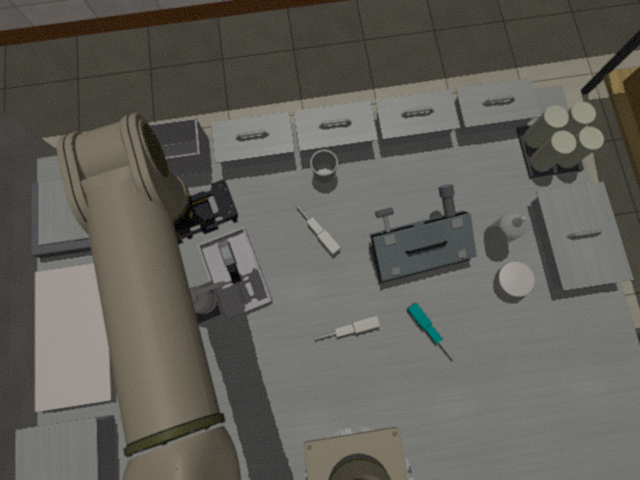

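Call:
carry_out([
  [[255, -0.4, 0.4, 0, 0, 0, -2], [255, -0.8, 0.8, 0, 0, 0, -4], [255, -1.2, 1.2, 0, 0, 0, -6], [255, -1.6, 1.6, 0, 0, 0, -8], [255, -2, 2, 0, 0, 0, -10], [255, -2.4, 2.4, 0, 0, 0, -12], [255, -2.8, 2.8, 0.1, 0, 0, -14], [255, -3.2, 3.2, 0.2, 0, 0, -16], [255, -3.7, 3.8, 0.4, 0, 0, -18], [255, -3.7, 3.85, 0.4, 0, 0, -18], [255, -3.7, 3.85, 0.4, 0, 0, -18]],
])

```text
time: 17.6
ee_pos: [0.4813, 0.315, 0.249]
eef_rot: [0.993, 0.115, -0.001, 0.001]
ft_force: [0.8, -0.8, -0.1]
width: 0.0006
```

```bash
python3 - <<'E'
from h import *
from bench import r
import cv2
s=r.read_state();print(s["joint_positions"].round(2),s["ee_pos"],s["ft_force"],s["width"])
im=r.camera("scene"); cv2.imwrite("pics/s12.png",cv2.resize(im[200:340,350:500],None,fx=4,fy=4))
im=r.camera("wrist"); cv2.imwrite("pics/w12.png",im)
plan([.481,.3155,.165],tool(ST[2]+np.pi/2,0))
E
```

```text
[-1.2   0.23  0.65  1.59 -0.14  1.37 -0.31] [0.48128421 0.31495384 0.24896684] [ 0.75258225 -0.81921759 -0.09525183] 0.000551283946613158
shift [-0.01, -0.03, 3.37] turn [0.01, 0.02, -0.05] t 17.7 w 0.0001357344239574549
```

View pics/s12.png

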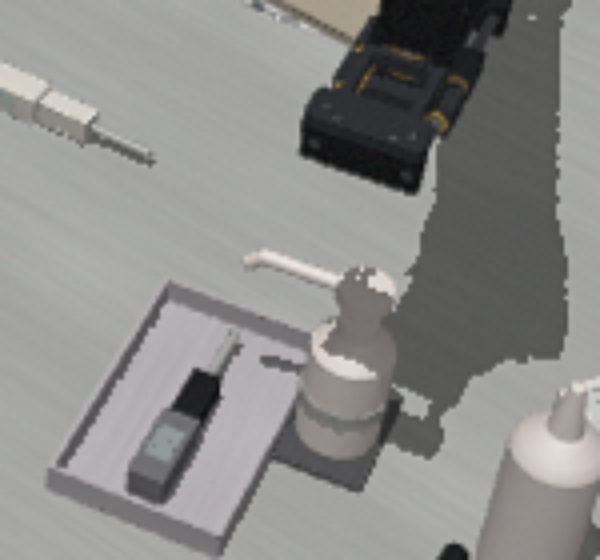

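View pics/w12.png

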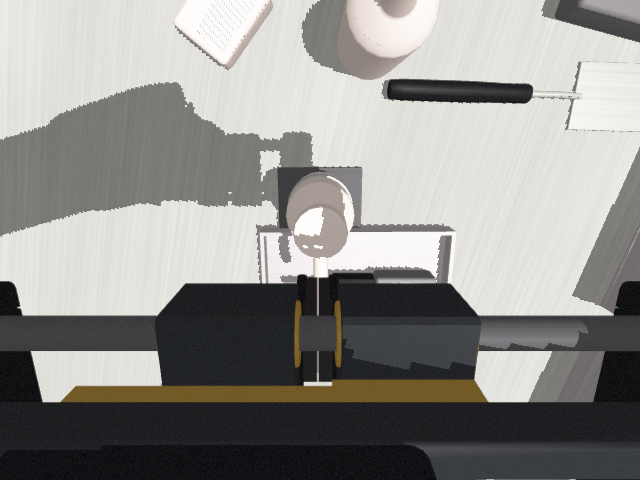

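```bash
python3 - <<'E'
from h import *
C=cams()
def ray(c,px,z):
    i=C[c];d=R.from_quat(i["rotation"]).apply([(px[0]-i["cx"])/i["fx"],(px[1]-i["cy"])/i["fy"],1]);return (i["origin"]+d*(z-i["origin"][2])/d[2]).round(4)
print("pumptop wrist",ray("wrist",(321,231),.15)); 
f=lambda a,b:(a/4+350,b/4+200)
print("stem",ray("scene",f(226,354),.018),"nozzle",ray("scene",f(250,262),.129),"pump",ray("scene",f(366,287),.15))
E
```

```text
pumptop wrist [0.4831 0.319  0.15  ]
stem [0.4883 0.2265 0.018 ] nozzle [0.4989 0.239  0.129 ] pump [0.4849 0.3203 0.15  ]
```

Call:
carry_out([
  [[255, 0, -0.1, 1, 0, 0, 0], [255, 0, -0.1, 2, 0, 0, 0], [255, 0, -0.1, 3, 0, 0, 0], [255, 0, -0.1, 3.5, 0, 0, 0], [255, 0, -0.1, 3.8, 0, 0, 0], [255, 0, -0.1, 4.1, 0, 0, 0], [255, 0, -0.1, 4.3, 0, 0, 0], [255, 0, -0.1, 4.4, 0, 0, 0], [255, 0, -0.1, 4.4, 0, 0, 0]],
])

```text
time: 18.82
ee_pos: [0.4814, 0.3172, 0.1399]
eef_rot: [0.993, 0.115, -0.0, 0.0]
ft_force: [-1.3, -1.9, 5.8]
width: 0.0004
```

Call:
carry_out([
  [[255, 0, 0, 0.1, 0, 0, 0], [255, 0, 0, 0.2, 0, 0, 0], [255, 0, 0, 0.25, 0, 0, 0], [255, 0, 0, 0.25, 0, 0, 0]],
])

```text
time: 19.32
ee_pos: [0.4815, 0.3173, 0.1363]
eef_rot: [0.993, 0.115, -0.0, -0.001]
ft_force: [-10.8, -7.7, 25.7]
width: 0.0004
```

Call:
carry_out([
  [[255, 0, 0, 0.15, 0, 0, 0], [255, 0, 0, 0, 0, 0, 0], [255, 0, 0, -0.4, 0, 0, 0], [255, 0, 0, -0.8, 0, 0, 0], [255, 0, 0, -1.5, 0, 0, 0], [255, 0, 0, -3, 0, 0, 0], [255, 0, 0, -4.5, 0, 0, 0], [255, 0, 0, -5.5, 0, 0, 0], [255, 0, 0, -5.5, 0, 0, 0], [255, 0, 0, -5.5, 0, 0, 0]],
])

```text
time: 20.58
ee_pos: [0.4814, 0.3171, 0.2733]
eef_rot: [0.993, 0.115, -0.001, -0.0]
ft_force: [-0.1, -0.9, -0.5]
width: 0.0005
```

```bash
python3 - <<'E'
from h import *
from bench import r
import cv2
s=r.read_state();print(s["ee_pos"],s["ft_force"],s["time"])
im=r.camera("scene"); cv2.imwrite("pics/s13.png",cv2.resize(im[200:340,350:500],None,fx=4,fy=4)); cv2.imwrite("pics/s13f.png",im)
E
```

```text
[0.48142667 0.31710143 0.2733362 ] [-0.13098902 -0.93801983 -0.53663845] 20.575
```

View pics/s13.png

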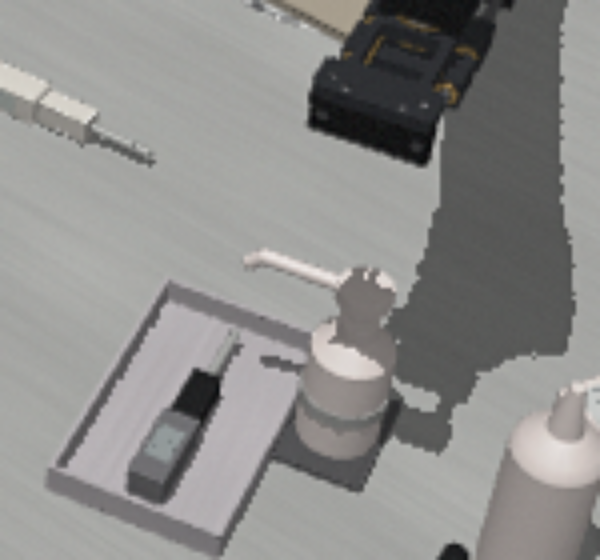

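View pics/s13f.png

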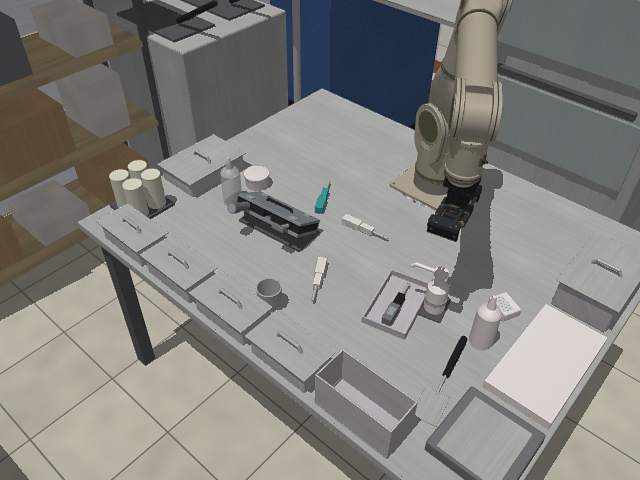

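The pump head is back up: the spout is at the same pixels as before the press, (250,262) in the crop. The thermometer lies flat in the tray with its stem at crop (228,352), and everything else is where it was. I'm handing the job in.

```bash
python3 -c "
from bench import r
print(r.close_job())"
```

```text
the job is handed in; nothing more can be done
None
```

I pulled the square-handled thermometer straight out of the middle slot with small sideways wiggles and laid it flat in the tray. I let go, pressed the pump head down until it bottomed, lifted clear and handed the job in at about 20.6 s.

- **Thermometer:** it lies flat, with its mid-stem about 16 mm from the nozzle seen from above (limit 35 mm), measured in the scene camera. The force while lowering peaked at about 14 N.
- **Pump:** the fingers stopped at z = 0.136 m, about 14 mm below the pump's top, with 26 N on them, so it was fully down. It came back up: the spout is at the same pixels as before the press.
- **Other things:** by eye in the final picture, the torch, the corer and the other counter items are where they started. I did not measure them. The arm was clear and the force readings were about 1 N or less.
- **Disagreement:** the cameras placed the case and tray 3–7 mm apart from each other. I used values in between, and the clearances were large enough to cover that.

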